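# Line up the vases on the display plank by height

### The job

Please arrange the four striped white vases on the display plank in order of height: the tallest on the cork coaster next to the orange picture frame, then each shorter one in turn, down to the shortest next to the berry pot. Stand each vase upright in the middle of its own coaster, set it down gently rather than dropping it, and do not knock any vase over.

Things in the scene. Friction and masses are not known exactly. Their poses are not given: they have to be found in the camera images.
- vase_a: the second tallest of four loose hollow white ceramic vases with thin dark stripes: 106 mm tall, belly 56 mm wide (at 36% of its height), about 204 g. The top 26 mm is a straight collar 44.8 mm across: grip it there from above; a narrower neck lies below it. Origin: centre of the underside, z up the vase. Starts upright on the table; yaw has no meaning
- vase_b: the shortest of four loose hollow white ceramic vases with thin dark stripes: 62 mm tall, belly 44 mm wide (at 36% of its height), about 90 g. The top 26 mm is a straight collar 35.2 mm across: grip it there from above; a narrower neck lies below it. Origin: centre of the underside, z up the vase. Starts upright on the table; yaw has no meaning
- vase_c: the tallest of four loose hollow white ceramic vases with thin dark stripes: 128 mm tall, belly 62 mm wide (at 36% of its height), about 262 g. The top 26 mm is a straight collar 49.6 mm across: grip it there from above; a narrower neck lies below it. Origin: centre of the underside, z up the vase. Starts upright on the table; yaw has no meaning
- vase_d: the third tallest of four loose hollow white ceramic vases with thin dark stripes: 84 mm tall, belly 50 mm wide (at 36% of its height), about 147 g. The top 26 mm is a straight collar 40 mm across: grip it there from above; a narrower neck lies below it. Origin: centre of the underside, z up the vase. Starts upright on the table; yaw has no meaning
- coaster_1: one of four equal cork coasters, 68 mm across, 4 mm thick, fixed in a row about 100 mm apart (1 to 4 from the robot's left to right) on a fixed dark wooden plank 600 x 110 x 15 mm. Origin: centre of its underside, 15 mm above the table; its top is 4 mm higher. x axis: across the plank, away from the robot; y along the row
- coaster_2: one of four equal cork coasters, 68 mm across, 4 mm thick, fixed in a row about 100 mm apart (1 to 4 from the robot's left to right) on a fixed dark wooden plank 600 x 110 x 15 mm. Origin: centre of its underside, 15 mm above the table; its top is 4 mm higher. x axis: across the plank, away from the robot; y along the row
- coaster_3: one of four equal cork coasters, 68 mm across, 4 mm thick, fixed in a row about 100 mm apart (1 to 4 from the robot's left to right) on a fixed dark wooden plank 600 x 110 x 15 mm. Origin: centre of its underside, 15 mm above the table; its top is 4 mm higher. x axis: across the plank, away from the robot; y along the row
- coaster_4: one of four equal cork coasters, 68 mm across, 4 mm thick, fixed in a row about 100 mm apart (1 to 4 from the robot's left to right) on a fixed dark wooden plank 600 x 110 x 15 mm. Origin: centre of its underside, 15 mm above the table; its top is 4 mm higher. x axis: across the plank, away from the robot; y along the row
- frame: orange picture frame 84 mm wide, about 110 mm tall, fixed on either end of the plank, about 118 mm from the end coaster; its back leg reaches 45 mm towards the robot. On the other end is a fixed light wooden pot, 52 mm wide, with red berries (80 mm tall in all). Origin: centre of its foot
Not all that is in view belongs to the job. What is shaped like the vase_d but purple is not meant.

How it is judged:
By the outcome, as a careful person would: the job done as asked, in the order asked, and still so for the second after the job is handed in, with the robot touching nothing.
It also fails if it takes over 106 s, if anything falls off the work surface, if the arm or the gripper's body presses on something with over 40 N, if the wrist force passes 120 N, or if a joint passes its speed limit or range.

### The arm

A 7-joint arm with a two-finger parallel gripper is mounted at the origin on the work surface. World frame = base frame: x ahead of the robot, y to its left, z up, the work surface at z = 0. Lengths are in m, angles in rad, forces in N, time in s.
With the tool pointing down it reaches from about 0.35 to 0.9 m from the base axis. Payload 8.1 kg.
Tool frame: the origin (TCP) lies on the front face of the gripper's body, between the roots of the fingers; the fingertips stand 66 mm ahead of it and the grasp point (between the pads) lies 47 mm ahead of it (arm.finger_overhang is the distance from the TCP to the fingertips, in m); z points along the fingers, y is the line along which they close (so a half turn about z gives the same grasp; the last joint's range is limited). The gripper opens to 92 mm and grips with 3 to 60 N. Pads are 19 mm wide; open, the fingers measure 130 mm over their backs; the gripper's body (75 mm by 190 mm) begins 47 mm behind the grasp point.
Start: joints at [1.107, 0.434, 0.025, 1.573, -0.012, 1.134, -0.075], TCP at [0.221, -0.585, 0.292] pointing down, gripper open.
Joint ranges: [-2.62, 2.62], [-0.44, 2.09], [-1.27, 1.32], [0.08, 2.57], [-1.32, 4.46], [0.12, 2], [-2.74, 2.74]. Speed limits (rad/s): [2.22, 2.22, 3.01, 3.01, 3.14, 3.14, 3.14].

### API

Orientations are given as a rotation vector (axis times angle).
In Python, from cell import readout, cams, workorder, spotter, arm gives the robot as it stands.
- The arm moves only by the tool tcp_steps, called in YAML: its name, and indented under it one key for each argument. Schema: {"type":"object","properties":{"segments":{"type":"array","items":{"type":"array","items":{"type":"number"},"minItems":5,"maxItems":5},"minItems":1,"maxItems":10},"clamp_n":{"type":"number"},"only":{"type":"string"},"quiet":{"type":"boolean"},"lines":{"type":"string"}},"required":["segments"],"additionalProperties":false}. segments is a list of rows, 1 to 10 of them, each of 5 numbers: dx, dy, dz in shares of the most that a row can go, 1 being 50 mm, then a turn about the tool's z in a scale on which 1.0 is pi rad, then the opening from 0.0 (shut) to 1.0 (fully open); each row shifts and turns the commanded pose from where the row before left it, along the tool's axes as they then stand; what a row does not reach is not made up. A row lasts 1/10 s, in which the tool goes at most 0.05 m and 0.15 rad, less where a joint would pass 70% of its speed; a pose out of reach is approached as far as the arm can. The fingers move at their own pace and stop on an object; clamp_n is the grip in N (left out, the last holds). Time passes only in rows, so rows that do not move let the fingers close. The tool returns the time, the measured TCP pose, the force, the opening and the grip force at its end. only (a regular expression) keeps the lines of the reply that match it, lines (a string "A,B") keeps lines A to B, and quiet returns only ok. No shift or turn number may pass 1 either way. Input that does not fit is refused with a message, and nothing moves.
- readout.observe(): the state, without advancing time (a new reading comes with each control period).
- cams.get_image(name): name is "scene" or "top" or "wrist"; returns a dict with "image" (420x560x3 uint8, blue, green, red), "fx", "fy", "cx", "cy" (pixels), "distortion" ([k1, k2, p1, p2, k3] as OpenCV has them; the pictures are not rectified), "cam_to_world" (4x4, takes a point from camera to world coordinates); the wrist camera has in their place "mount" (4x4, takes a point from camera to tool coordinates, whose origin is the TCP and whose axes are the flange's). Camera axes: x right, y down, z forward; pixel columns grow to the right and rows downward; lengths in m; the calibration is good to about 2 mm. A picture is of the moment at which its call begins: read the wrist's pose just before it. There is no depth.
- workorder.sign_off(): hands the job in; it is judged then, once.
Trained networks look in a picture, given as the dict that the camera call returned (one of the last four; its "shot" number tells which), for a name from the list of things; names that differ only in an ending like _2 or _b are one class to them, and where a whole thing is asked for, a point or a joint stands for the part that bears it (a point fixed in the world has none). Each returns a list of dicts, best first, with "score" (0 to 1); they miss things now and then, are a little off and sometimes report something else, mostly with a low value. They report only what shows in the picture. A call takes as long as a camera call. They do not tell look-alikes from the thing itself.
- spotter.boxes_of(picture, name): "centre" ([x, y, z] in m, in the coordinates of the camera as it stood for that picture, good to about 4 mm: the middle of the surface that is visible of it).
The state is a dict: "clock": time; "joints": joint angles; "dq": joint speeds; "joint_efforts": joint torques, N m; "position": TCP position; "ee_rot": TCP orientation; "force": force on the tool from outside, world axes, zero at the start; "ft_torque": the same for the moment, N m; "width": opening from 0.0 (shut) to 1.0 (fully open); "gripper_force": force on a finger pad.
Only numpy, scipy, OpenCV 4.12 (cv2) and the standard library are available. Lean on these libraries where they do the work, as an engineer would, in place of code of your own. Each camera call takes 0.05 s, during which the arm holds its last target. There are 200 camera calls.

## Working session

There is one attempt and no reset: what is moved stays moved. The work goes in short steps, Python scripts to look and compute and a tool call to move; the robot and the scene stay as the last step left them, time stands still between calls to the robot, and variables do not carry over. Pictures are saved under pics/ and viewed, at most 14 in all, crops included, and the job is handed in when it is done.

```bash
mkdir -p pics; ls
```

Create h.py:
```python
import numpy as np, cv2
from cell import readout, cams, workorder, spotter, arm
from scipy.spatial.transform import Rotation as R
def T_tool():
    s=readout.observe(); T=np.eye(4); T[:3,:3]=R.from_rotvec(s["ee_rot"]).as_matrix(); T[:3,3]=s["position"]; return T
def shot(name):
    T=T_tool() if name=="wrist" else None
    p=cams.get_image(name)
    p["c2w"]=T@np.array(p["mount"]) if name=="wrist" else np.array(p["cam_to_world"])
    p["K"]=np.array([[p["fx"],0,p["cx"]],[0,p["fy"],p["cy"]],[0,0,1.]]); return p
def pix(p,X):
    w=np.linalg.inv(p["c2w"]); q=w[:3,:3]@np.array(X)+w[:3,3]
    return cv2.projectPoints(q.reshape(1,1,3),np.zeros(3),np.zeros(3),p["K"],np.array(p["distortion"]))[0].ravel()
def at_z(p,uv,z):
    r=cv2.undistortPoints(np.array([[uv]],float),p["K"],np.array(p["distortion"])).ravel()
    d=p["c2w"][:3,:3]@np.array([r[0],r[1],1]); o=p["c2w"][:3,3]
    return o+d*(z-o[2])/d[2]
def find(p,name):
    out=[]
    for d in spotter.boxes_of(p,name):
        X=(p["c2w"]@np.append(d["centre"],1))[:3]; out.append((round(d["score"],2),X.round(3),pix(p,X).round()))
    return out
```

Run:
```python
from h import *
s=readout.observe(); print(s["clock"],s["position"],s["ee_rot"],s["width"]); print(R.from_rotvec(s["ee_rot"]).as_matrix().round(3))
for c in("top","scene"):
    p=shot(c); cv2.imwrite(f"pics/{c}0.png",p["image"]); print(c, p["c2w"][:3,3])
    for n in("vase_a","coaster_1","frame"):
        print(n); [print(*x) for x in find(p,n)]
```

```text
pics
0.0 [ 0.22042004 -0.58440016  0.29146003] [-3.08916045e+00 -5.63263591e-01  6.90795189e-04] 1.001907741024276
[[ 0.936  0.353 -0.001]
 [ 0.353 -0.936  0.001]
 [-0.    -0.002 -1.   ]]
top [ 0.43957425 -0.00196966  0.90964639]
vase_a
0.82 [0.467 0.252 0.083] [163. 253.]
0.79 [ 0.435 -0.095  0.041] [323. 266.]
0.72 [ 0.434 -0.282  0.067] [409. 265.]
0.7 [0.462 0.109 0.026] [232. 255.]
0.65 [ 0.398 -0.005  0.036] [283. 283.]
coaster_1
0.96 [0.626 0.046 0.021] [260. 185.]
0.77 [ 0.633 -0.046  0.021] [299. 181.]
0.63 [0.628 0.141 0.021] [219. 185.]
0.62 [ 0.618 -0.146  0.021] [341. 187.]
0.16 [ 0.432 -0.092  0.04 ] [321. 268.]
frame
0.95 [0.624 0.26  0.123] [155. 177.]
scene [1.25551477 0.44361114 0.72278086]
vase_a
0.93 [ 0.444 -0.081  0.052] [269. 167.]
0.89 [ 0.453 -0.272  0.06 ] [208. 146.]
0.86 [0.487 0.266 0.082] [393. 211.]
0.79 [0.473 0.116 0.042] [333. 200.]
0.77 [0.413 0.004 0.051] [304. 171.]
coaster_1
0.93 [0.62  0.049 0.019] [277. 234.]
0.65 [ 0.621 -0.144  0.022] [209. 205.]
0.6 [0.634 0.146 0.019] [312. 253.]
0.6 [ 0.638 -0.047  0.015] [238. 225.]
frame
0.81 [0.638 0.268 0.08 ] [367. 255.]
```

View pics/top0.png

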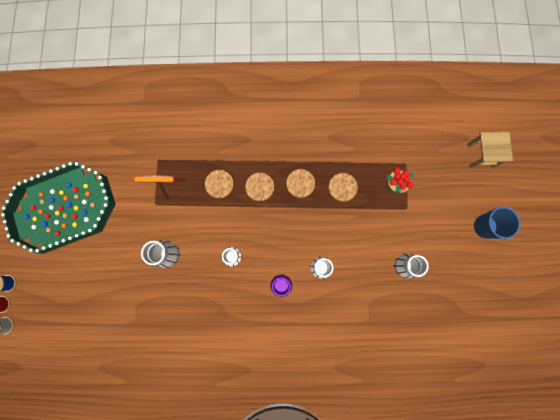

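View pics/scene0.png

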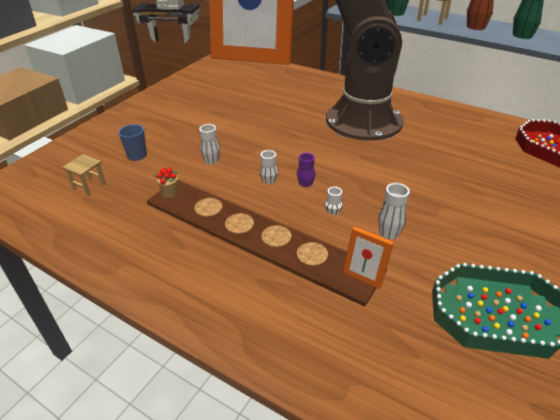

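The orange frame is on the plank's left end (top, pixel 155,178) and the berry pot is on the right (400,180), so the tallest vase goes on coaster_1. The large orange picture at the back is not on the plank. The candidates in the top view are (155,253), (232,257), (322,268) and (416,266), which are striped white, and (281,286), which is purple and so excluded. I'll measure rims and coasters by colour and overlay the fits on one crop.

Run:
```python
from h import *
p=shot("top"); im=p["image"]; hsv=cv2.cvtColor(im,cv2.COLOR_BGR2HSV)
H=dict(a=.106,b=.062,c=.128,d=.084); D=dict(a=.0448,b=.0352,c=.0496,d=.040)
G=dict(c=(.467,.252),b=(.462,.109),d=(.435,-.095),a=(.434,-.282))
def circ(c,r,z): return np.array([pix(p,[c[0]+r*np.cos(t),c[1]+r*np.sin(t),z]) for t in np.linspace(0,2*np.pi,48)])
gray=cv2.GaussianBlur(im.min(2).astype(np.float32),(3,3),0)
big=cv2.resize(im,None,fx=4,fy=4,interpolation=cv2.INTER_CUBIC)
bt=[]
from scipy.ndimage import map_coordinates as mc
S=lambda q: mc(gray,[q[:,1],q[:,0]],order=1)
for k,g in G.items():
    best=None
    for x in np.arange(-.03,.0301,.001):
        for y in np.arange(-.03,.0301,.001):
            c=(g[0]+x,g[1]+y); sc=S(circ(c,D[k]/2-.0015,H[k])).mean()-S(circ(c,D[k]/2+.003,H[k])).mean()
            if best is None or sc>best[0]: best=(sc,c)
    c=best[1]; print(k,best[0],np.round(c,4)); cv2.polylines(big,[(circ(c,D[k]/2,H[k])*4+2).astype(np.int32)],1,(0,0,255),1)
# coasters
m=((hsv[...,2]>150)&(hsv[...,0]>8)&(hsv[...,0]<25)).astype(np.uint8); m[:160]=0;m[208:]=0;m[:,:200]=0;m[:,365:]=0
m=cv2.morphologyEx(m,cv2.MORPH_CLOSE,np.ones((3,3)))
n,l,st,ce=cv2.connectedComponentsWithStats(m)
for i in range(1,n):
    if st[i,4]>300: 
        cc=cv2.findContours((l==i).astype(np.uint8),0,1)[0][0]; (u,v),r=cv2.minEnclosingCircle(cc)
        X=at_z(p,ce[i],.019); print("coaster",st[i],X.round(4),at_z(p,(u,v),.019).round(4)); cv2.polylines(big,[(circ(X[:2],.034,.019)*4+2).astype(np.int32)],1,(255,0,0),1)
b=big[640:1160,540:1760]; s=p2=shot("scene")["image"][120:280,140:430]
b=cv2.resize(b,(800,341)); s=cv2.resize(s,(435,240)); o=np.zeros((590,800,3),np.uint8); o[:341]=b;o[345:585,:435]=s; cv2.imwrite("pics/fit.png",o)
```

```text
c 121.51039 [0.467 0.259]
b 93.76613 [0.46  0.112]
d 109.66485 [ 0.433 -0.092]
a 117.39971 [ 0.433 -0.286]
coaster [287 169  28  29 645] [ 0.63   -0.0501  0.019 ] [ 0.63   -0.0498  0.019 ]
coaster [205 170  28  28 634] [0.631  0.1431 0.019 ] [0.6312 0.1432 0.019 ]
coaster [245 173  29  28 649] [0.6229 0.0469 0.019 ] [0.6227 0.0469 0.019 ]
coaster [329 173  29  28 643] [ 0.6198 -0.1498  0.019 ] [ 0.6202 -0.1502  0.019 ]
```

View pics/fit.png

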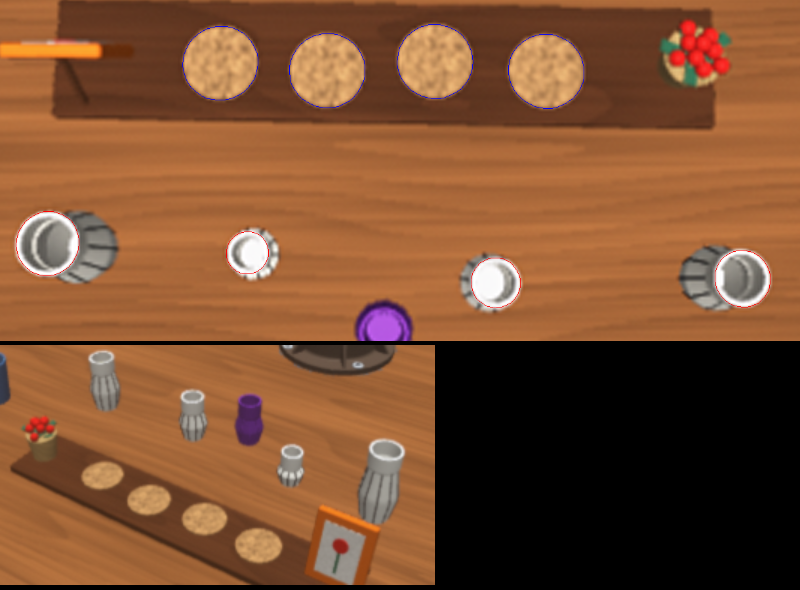

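The overlays agree. Left to right the vases are c, b, d, a, judged by rim size and height, and the purple look-alike is excluded. Targets: a→coaster_2, d→3, b→4, c→1. First I turn the tool so that it closes along world x (tool x = world y, tool y = world x).

Careful with the scale: shifts go in shares of 50 mm and turns go in shares of pi rad. That gives: -0.135 rad / 3.1416 = -0.043.

tcp_steps:
  segments:
    - [0, 0, 0, -0.043, 1]
    - [0, 0, 0, -0.043, 1]
    - [0, 0, 0, -0.043, 1]
    - [0, 0, 0, -0.043, 1]
    - [0, 0, 0, -0.043, 1]
    - [0, 0, 0, -0.043, 1]
    - [0, 0, 0, -0.043, 1]
    - [0, 0, 0, -0.043, 1]
    - [0, 0, 0, -0.0414, 1]
    - [0, 0, 0, 0, 1]
  clamp_n: 25

```text
clock: 1.5
position: [0.2204, -0.5849, 0.2922]
ee_rot: [2.22, 2.223, 0.0]
force: [0.7, -0.1, 0.2]
width: 0.998
gripper_force: 0.0
```

Run:
```python
from h import *
s=readout.observe();print(R.from_rotvec(s["ee_rot"]).as_matrix().round(3),s["joints"],s["position"])
```

```text
[[-0.002  1.     0.   ]
 [ 1.     0.002  0.   ]
 [ 0.     0.    -1.   ]] [ 1.29183229  0.45106428 -0.2448153   1.5557487   0.11591279  1.14905172
  1.02473536] [ 0.22041959 -0.58487054  0.29220229]
```

Converted, 0.03 m is 0.6, 0.0295 m is 0.59.

tcp_steps:
  segments:
    - [0.6, 0.426, 0, 0, 1]
    - [0.6, 0.426, 0, 0, 1]
    - [0.6, 0.426, 0, 0, 1]
    - [0.6, 0.426, 0, 0, 1]
    - [0.6, 0.426, 0, 0, 1]
    - [0.6, 0.426, 0, 0, 1]
    - [0.6, 0.426, 0, 0, 1]
    - [0.6, 0.426, 0, 0, 1]
    - [0.6, 0.426, 0, 0, 1]
    - [0.59, 0.418, 0, 0, 1]

```text
clock: 2.5
position: [0.434, -0.284, 0.2925]
ee_rot: [2.226, 2.216, 0.0]
force: [-0.2, -0.9, 0.0]
width: 1.002
gripper_force: 0.0
```

tcp_steps:
  segments:
    - [0, 0, 0, 0, 1]
    - [0, 0, 0, 0, 1]

```text
clock: 2.7
position: [0.4337, -0.2847, 0.2923]
ee_rot: [2.223, 2.22, -0.0]
force: [-0.3, -0.9, -0.2]
width: 0.999
gripper_force: 0.0
```

Add to h.py:
```python
H=dict(a=.106,b=.062,c=.128,d=.084); D=dict(a=.0448,b=.0352,c=.0496,d=.040)
def circ(p,c,r,z): return np.array([pix(p,[c[0]+r*np.cos(t),c[1]+r*np.sin(t),z]) for t in np.linspace(0,2*np.pi,48)])
def rim(p,k,g,z0=0,w=.02):
    from scipy.ndimage import map_coordinates as mc
    gray=cv2.GaussianBlur(p["image"].min(2).astype(np.float32),(3,3),0)
    S=lambda q: mc(gray,[q[:,1],q[:,0]],order=1); best=(-1,)
    for x in np.arange(-w,w+1e-4,.001):
        for y in np.arange(-w,w+1e-4,.001):
            c=(g[0]+x,g[1]+y); sc=S(circ(p,c,D[k]/2-.0015,H[k]+z0)).mean()-S(circ(p,c,D[k]/2+.003,H[k]+z0)).mean()
            if sc>best[0]: best=(sc,c)
    return best
```

Run:
```python
from h import *
p=shot("wrist"); b=rim(p,"a",(.433,-.286)); print(b, readout.observe()["position"])
im=p["image"]; cv2.polylines(im,[circ(p,b[1],D["a"]/2,H["a"]).astype(np.int32)],1,(0,0,255),1); cv2.imwrite("pics/w1.png",im)
```

```text
(np.float32(124.403336), (np.float64(0.435), np.float64(-0.286))) [ 0.43295124 -0.28576611  0.29222744]
```

View pics/w1.png

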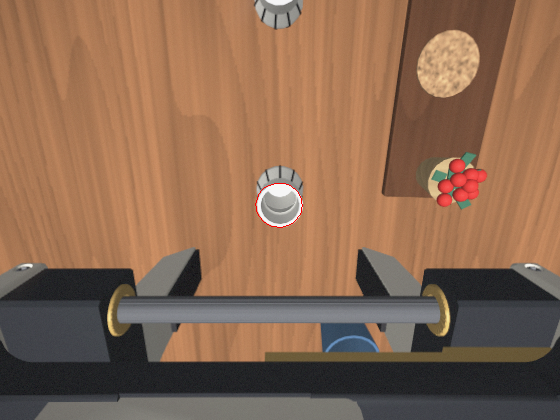

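The wrist view shows vase a's rim at pixel (280,205), within 2 mm of the top-camera measurement and centred between the fingers. I descend so the grasp point is on the collar, then close.

Converted, 0.03 m is 0.6, 0.02 m is 0.4.

tcp_steps:
  segments:
    - [0, 0.01, 0.6, 0, 1]
    - [0, 0, 0.6, 0, 1]
    - [0, 0, 0.6, 0, 1]
    - [0, 0, 0.6, 0, 1]
    - [0, 0, 0.4, 0, 1]
    - [0, 0, 0.24, 0, 1]
    - [0, 0, 0, 0, 1]
    - [0, 0, 0, 0, 0.3]
    - [0, 0, 0, 0, 0.3]
    - [0, 0, 0, 0, 0.3]
  clamp_n: 25

```text
clock: 3.75
position: [0.4342, -0.2857, 0.1413]
ee_rot: [2.221, 2.22, 0.001]
force: [0.3, -0.3, -0.8]
width: 0.788
gripper_force: 0.0
```

tcp_steps:
  segments:
    - [0, 0, 0, 0, 0.3]
    - [0, 0, 0, 0, 0.3]
    - [0, 0, 0, 0, 0.3]
    - [0, 0, 0, 0, 0.3]

```text
clock: 4.15
position: [0.4341, -0.2853, 0.1404]
ee_rot: [2.221, 2.221, 0.0]
force: [1.2, -0.3, 1.9]
width: 0.533
gripper_force: 25.0
```

Converted, -0.03 m is -0.6, -0.025 m is -0.5.

tcp_steps:
  segments:
    - [0, 0, 0, 0, 0.3]
    - [0, 0, -0.2, 0, 0.3]
    - [0, 0, -0.4, 0, 0.3]
    - [0, 0, -0.5, 0, 0.3]
    - [0, 0, -0.6, 0, 0.3]
    - [0, 0, -0.6, 0, 0.3]
    - [0, 0, -0.3, 0, 0.3]
    - [0, 0, 0, 0, 0.3]

```text
clock: 4.95
position: [0.4344, -0.2856, 0.2727]
ee_rot: [2.219, 2.219, 0.001]
force: [0.2, -0.7, -2.6]
width: 0.538
gripper_force: 24.8
```

The grip width of 0.538 × 92 mm = 49.5 mm would suit vase_c (49.6 mm) rather than vase_a (44.8 mm). I'll check the identities before placing.

Run:
```python
from h import *
from scipy.ndimage import map_coordinates as mc
from scipy.optimize import minimize
P=[]
for n in("top","scene"):
    p=shot(n); p["image"]=cv2.imread(f"pics/{n}0.png"); p["g"]=cv2.GaussianBlur(p["image"].min(2).astype(np.float32),(3,3),0); P.append(p)
S=lambda p,q: mc(p["g"],[q[:,1],q[:,0]],order=1,mode="nearest").mean()
def f(v,k):
    t=0
    for p in P: t+=S(p,circ(p,v[:2],D[k]/2-.0015,H[k]))-S(p,circ(p,v[:2],D[k]/2+.003,H[k]))
    return -t
for name,g in dict(left=(.467,.259),l2=(.46,.112),r2=(.433,-.092),right=(.433,-.286)).items():
    for k in "cadb":
        best=min((minimize(f,np.array(g)+[a,b],args=(k,),method="Nelder-Mead",options=dict(initial_simplex=np.array(g)+[a,b]+np.array([[0,0],[.004,0],[0,.004]]),maxiter=60)) for a in(-.012,0,.012) for b in(-.012,0,.012)),key=lambda r:r.fun)
        print(name,k,round(-best.fun,1),best.x.round(4))
s=readout.observe(); print(s["force"],s["width"])
```

```text
left c 189.0 [0.4666 0.2598]
left a 48.9 [0.4723 0.2653]
left d 50.2 [0.4745 0.2696]
left b 47.0 [0.4761 0.2733]
l2 c 41.7 [0.4649 0.0971]
l2 a 59.5 [0.4613 0.1002]
l2 d 103.4 [0.4586 0.1048]
l2 b 154.4 [0.4603 0.1122]
r2 c 52.9 [ 0.437  -0.0825]
r2 a 86.6 [ 0.4329 -0.0861]
r2 d 155.8 [ 0.4328 -0.092 ]
r2 b 71.4 [ 0.4329 -0.0974]
right c 60.8 [ 0.4326 -0.2743]
right a 155.7 [ 0.4337 -0.2855]
right d 43.2 [ 0.4296 -0.2951]
right b 40.0 [ 0.4402 -0.2978]
[-0.68978617 -0.05027869 -1.70996633] 0.5339957874339112
```

The two-camera fit clearly confirms all four identities: left = c, then b, d, and right = a. The opening readout therefore carries an offset of about 4 mm. I carry a to coaster_2.

Converted, 0.037 m is 0.74, 0.035 m is 0.7.

tcp_steps:
  segments:
    - [0.4, 0.23, 0, 0, 0.3]
    - [0.7, 0.4, 0, 0, 0.3]
    - [0.74, 0.42, 0, 0, 0.3]
    - [0.74, 0.42, 0, 0, 0.3]
    - [0.74, 0.42, 0, 0, 0.3]
    - [0.74, 0.42, 0, 0, 0.3]
    - [0.74, 0.42, 0, 0, 0.3]
    - [0.74, 0.42, 0, 0, 0.3]
    - [0.7, 0.4, 0, 0, 0.3]
    - [0.4, 0.23, 0, 0, 0.3]

```text
clock: 6.05
position: [0.6229, 0.0507, 0.2683]
ee_rot: [-2.215, -2.223, 0.001]
force: [-0.6, 0.0, -1.2]
width: 0.531
gripper_force: 24.8
```

tcp_steps:
  segments:
    - [0, 0, 0, 0, 0.3]
    - [0, 0, 0, 0, 0.3]
    - [0, 0, 0, 0, 0.3]

```text
clock: 6.35
position: [0.6221, 0.0452, 0.2691]
ee_rot: [-2.223, -2.219, 0.004]
force: [0.0, -0.4, -1.9]
width: 0.534
gripper_force: 24.8
```

Run:
```python
from h import *
p=shot("scene"); cv2.imwrite("pics/s2.png",p["image"][60:360,60:460]); s=readout.observe();print(s["position"],s["ee_rot"],s["force"])
p=shot("wrist"); z=s["position"][2]-.034-.106; print(z,rim(p,"a",s["position"][:2],z0=z)); cv2.imwrite("pics/w2.png",p["image"])
```

```text
[0.62222003 0.04498304 0.26945842] [-2.2234048  -2.21920871  0.00290478] [ 0.45006927 -0.18218635 -1.53585489]
0.1294584214231203 (np.float32(109.40059), (np.float64(0.6222200252284119), np.float64(0.04498303647696343)))
```

View pics/s2.png

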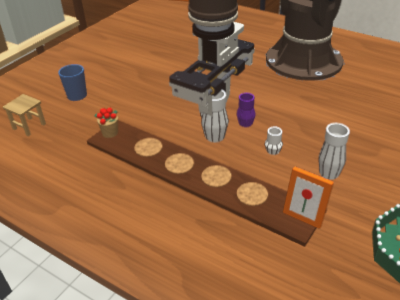

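The scene view shows vase a hanging upright between the fingers at crop pixel (214,115). The wrist fit puts it centred on the TCP. I lower it to just above the coaster.

Converted, 0.025 m is 0.5, 0.001 m is 0.02.

tcp_steps:
  segments:
    - [0.04, 0.02, 0.3, 0, 0.3]
    - [0, 0, 0.5, 0, 0.3]
    - [0, 0, 0.5, 0, 0.3]
    - [0, 0, 0.4, 0, 0.3]
    - [0, 0, 0.2, 0, 0.3]
    - [0, 0, 0.12, 0, 0.3]
    - [0, 0, 0.06, 0, 0.3]
    - [0, 0, 0, 0, 0.3]
    - [0, 0, 0, 0, 0.3]

```text
clock: 7.35
position: [0.6242, 0.0488, 0.167]
ee_rot: [2.221, 2.221, 0.002]
force: [0.5, 0.4, -2.1]
width: 0.537
gripper_force: 24.8
```

tcp_steps:
  segments:
    - [0, 0, 0.02, 0, 0.3]
    - [0, 0, 0.02, 0, 0.3]
    - [0, 0, 0.02, 0, 0.3]
    - [0, 0, 0, 0, 0.3]

```text
clock: 7.75
position: [0.6237, 0.0486, 0.1632]
ee_rot: [-2.222, -2.221, 0.0]
force: [0.1, 0.1, -1.7]
width: 0.537
gripper_force: 24.8
```

Converted, -0.0015 m is -0.03, 0.001 m is 0.02.

tcp_steps:
  segments:
    - [-0.03, -0.014, 0.02, 0, 0.3]
    - [0, 0, 0.02, 0, 0.3]
    - [0, 0, 0, 0, 0.3]
    - [0, 0, 0, 0, 0.3]

```text
clock: 8.15
position: [0.6231, 0.0472, 0.1612]
ee_rot: [-2.222, -2.221, 0.0]
force: [-0.6, 0.7, -1.9]
width: 0.536
gripper_force: 24.8
```

tcp_steps:
  segments:
    - [0, 0, 0.02, 0, 0.3]
    - [0, 0, 0, 0, 0.3]

```text
clock: 8.35
position: [0.623, 0.0472, 0.1601]
ee_rot: [-2.221, -2.221, 0.0]
force: [-0.4, 0.2, -1.0]
width: 0.537
gripper_force: 24.8
```

tcp_steps:
  segments:
    - [0, 0, 0.02, 0, 0.3]
    - [0, 0, 0, 0, 0.3]

```text
clock: 8.55
position: [0.6232, 0.0473, 0.1595]
ee_rot: [2.221, 2.221, 0.001]
force: [-1.7, -0.5, 1.0]
width: 0.535
gripper_force: 25.0
```

Contact came at the expected height. I release and rise.

Converted, -0.04 m is -0.8, -0.03 m is -0.6.

tcp_steps:
  segments:
    - [0, 0, 0, 0, 0.58]
    - [0, 0, 0, 0, 0.65]
    - [0, 0, 0, 0, 0.8]
    - [0, 0, 0, 0, 1]
    - [0, 0, 0, 0, 1]
    - [0, 0, 0, 0, 1]
    - [0, 0, -0.4, 0, 1]
    - [0, 0, -0.8, 0, 1]
    - [0, 0, -0.8, 0, 1]
    - [0, 0, -0.6, 0, 1]

```text
clock: 9.55
position: [0.6234, 0.0475, 0.2918]
ee_rot: [2.221, 2.221, 0.003]
force: [0.5, 0.0, 0.5]
width: 0.997
gripper_force: 0.0
```

Run:
```python
from h import *
s=readout.observe(); print(s["position"],s["width"])
p=shot("top"); print(rim(p,"d",(.433,-.092))[1], rim(p,"b",(.46,.112))[1], rim(p,"c",(.467,.259))[1])
p=shot("wrist"); print(rim(p,"a",(.623,.047),z0=.019))
```

```text
[0.62338568 0.04745198 0.29181607] 0.9972763261266215
(np.float64(0.451), np.float64(-0.109)) (np.float64(0.459), np.float64(0.11200000000000002)) (np.float64(0.467), np.float64(0.259))
(np.float32(136.93997), (np.float64(0.625), np.float64(0.047000000000000014)))
```

Converted, -0.028 m is -0.56, -0.027 m is -0.54.

tcp_steps:
  segments:
    - [-0.3, -0.4, 0, 0, 1]
    - [-0.4, -0.54, 0, 0, 1]
    - [-0.4, -0.56, 0, 0, 1]
    - [-0.4, -0.56, 0, 0, 1]
    - [-0.4, -0.56, 0, 0, 1]
    - [-0.4, -0.54, 0, 0, 1]
    - [-0.3, -0.4, 0, 0, 1]
    - [-0.19, -0.25, 0, 0, 1]
    - [0, 0, 0, 0, 1]
    - [0, 0, 0, 0, 1]

```text
clock: 10.65
position: [0.4327, -0.0922, 0.2891]
ee_rot: [2.222, 2.221, 0.0]
force: [0.8, 0.1, 0.1]
width: 0.998
gripper_force: 0.0
```

Run:
```python
from h import *
p=shot("wrist"); s=readout.observe(); print(s["position"]); print(rim(p,"d",(.433,-.092)))
```

```text
[ 0.43306672 -0.09183523  0.28912235]
(np.float32(121.86724), (np.float64(0.435), np.float64(-0.09199999999999998)))
```

Vase d is unmoved. I descend and grip.

Converted, 0.035 m is 0.7, 0.03 m is 0.6.

tcp_steps:
  segments:
    - [0, 0.02, 0.5, 0, 1]
    - [0, 0, 0.7, 0, 1]
    - [0, 0, 0.7, 0, 1]
    - [0, 0, 0.6, 0, 1]
    - [0, 0, 0.5, 0, 1]
    - [0, 0, 0.3, 0, 1]
    - [0, 0, 0.12, 0, 1]
    - [0, 0, 0, 0, 1]
    - [0, 0, 0, 0, 0.2]
    - [0, 0, 0, 0, 0.2]

```text
clock: 11.7
position: [0.4343, -0.0922, 0.119]
ee_rot: [2.22, 2.221, 0.001]
force: [-0.3, 0.1, 0.4]
width: 0.871
gripper_force: 0.0
```

tcp_steps:
  segments:
    - [0, 0, 0, 0, 0.2]
    - [0, 0, 0, 0, 0.2]
    - [0, 0, 0, 0, 0.2]
    - [0, 0, 0, 0, 0.2]
    - [0, 0, 0, 0, 0.2]
    - [0, 0, 0, 0, 0.2]
    - [0, 0, 0, 0, 0.2]

```text
clock: 12.4
position: [0.4337, -0.0923, 0.1183]
ee_rot: [2.221, 2.221, 0.0]
force: [0.0, -0.3, 0.7]
width: 0.485
gripper_force: 24.9
```

Converted, -0.035 m is -0.7, -0.025 m is -0.5.

tcp_steps:
  segments:
    - [0, 0, -0.2, 0, 0.2]
    - [0, 0, -0.5, 0, 0.2]
    - [0, 0, -0.7, 0, 0.2]
    - [0, 0, -0.7, 0, 0.2]
    - [0, 0, -0.5, 0, 0.2]
    - [0, 0, 0, 0, 0.2]

```text
clock: 13.0
position: [0.4349, -0.0922, 0.2517]
ee_rot: [2.218, 2.218, 0.005]
force: [0.1, 0.2, -2.5]
width: 0.485
gripper_force: 24.8
```

tcp_steps:
  segments:
    - [0.06, 0.3, 0, 0, 0.2]
    - [0.12, 0.56, 0, 0, 0.2]
    - [0.12, 0.6, 0, 0, 0.2]
    - [0.12, 0.6, 0, 0, 0.2]
    - [0.12, 0.6, 0, 0, 0.2]
    - [0.12, 0.56, 0, 0, 0.2]
    - [0.12, 0.46, 0, 0, 0.2]
    - [0.06, 0.24, 0, 0, 0.2]
    - [0, 0, 0, 0, 0.2]
    - [0, 0, 0, 0, 0.2]

```text
clock: 14.0
position: [0.6291, -0.0499, 0.2465]
ee_rot: [-2.219, -2.22, 0.003]
force: [0.1, 0.2, -1.6]
width: 0.482
gripper_force: 24.8
```

Run:
```python
from h import *
p=shot("wrist"); s=readout.observe(); z=s["position"][2]-.1183; print(s["position"],z,rim(p,"d",s["position"][:2],z0=z))
```

```text
[ 0.62882072 -0.05031453  0.24700735] 0.12870735294641883 (np.float32(110.22347), (np.float64(0.6288207175449673), np.float64(-0.048314529861885364)))
```

Converted, 0.025 m is 0.5, 0.001 m is 0.02.

tcp_steps:
  segments:
    - [-0.01, 0.02, 0.3, 0, 0.2]
    - [0, 0, 0.5, 0, 0.2]
    - [0, 0, 0.5, 0, 0.2]
    - [0, 0, 0.4, 0, 0.2]
    - [0, 0, 0.2, 0, 0.2]
    - [0, 0, 0.12, 0, 0.2]
    - [0, 0, 0.06, 0, 0.2]
    - [0, 0, 0, 0, 0.2]
    - [0, 0, 0, 0, 0.2]

```text
clock: 14.95
position: [0.631, -0.0508, 0.145]
ee_rot: [2.221, 2.221, 0.001]
force: [0.3, -0.1, -1.5]
width: 0.483
gripper_force: 24.8
```

tcp_steps:
  segments:
    - [0, 0, 0.02, 0, 0.2]
    - [0, 0, 0, 0, 0.2]
    - [0, 0, 0, 0, 0.2]

```text
clock: 15.25
position: [0.6306, -0.0508, 0.1435]
ee_rot: [2.221, 2.221, 0.0]
force: [-0.0, 0.4, -1.5]
width: 0.483
gripper_force: 24.8
```

Converted, 0.001 m is 0.02.

tcp_steps:
  segments:
    - [0, 0, 0.02, 0, 0.2]
    - [0, 0, 0.02, 0, 0.2]
    - [0, 0, 0.02, 0, 0.2]
    - [0, 0, 0.02, 0, 0.2]
    - [0, 0, 0, 0, 0.2]
    - [0, 0, 0, 0, 0.2]

```text
clock: 15.85
position: [0.6306, -0.0508, 0.1392]
ee_rot: [-2.222, -2.221, 0.0]
force: [0.2, -0.1, -0.7]
width: 0.479
gripper_force: 24.8
```

tcp_steps:
  segments:
    - [0, 0, 0.02, 0, 0.2]
    - [0, 0, 0, 0, 0.2]

```text
clock: 16.05
position: [0.6305, -0.0508, 0.1381]
ee_rot: [-2.221, -2.221, 0.0]
force: [0.5, -0.0, -2.2]
width: 0.483
gripper_force: 24.8
```

tcp_steps:
  segments:
    - [0, 0, 0.02, 0, 0.2]
    - [0, 0, 0, 0, 0.2]

```text
clock: 16.25
position: [0.6307, -0.0507, 0.1374]
ee_rot: [2.221, 2.221, 0.0]
force: [0.0, 0.3, 0.4]
width: 0.482
gripper_force: 24.9
```

Converted, 0.0005 m is 0.01.

tcp_steps:
  segments:
    - [0, 0, 0.01, 0, 0.2]
    - [0, 0, 0, 0, 0.2]

```text
clock: 16.45
position: [0.6308, -0.0507, 0.1373]
ee_rot: [2.221, 2.221, 0.001]
force: [-1.4, 0.5, 5.3]
width: 0.485
gripper_force: 25.1
```

tcp_steps:
  segments:
    - [0, 0, 0, 0, 0.53]
    - [0, 0, 0, 0, 0.6]
    - [0, 0, 0, 0, 0.75]
    - [0, 0, 0, 0, 1]
    - [0, 0, 0, 0, 1]
    - [0, 0, 0, 0, 1]
    - [0, 0, -0.5, 0, 1]
    - [0, 0, -0.8, 0, 1]
    - [0, 0, -0.9, 0, 1]
    - [0, 0, -0.7, 0, 1]

```text
clock: 17.45
position: [0.6308, -0.0506, 0.2844]
ee_rot: [2.221, 2.221, 0.002]
force: [0.8, -0.1, -0.6]
width: 0.998
gripper_force: 0.0
```

Run:
```python
from h import *
p=shot("wrist"); s=readout.observe(); print(s["position"],rim(p,"d",(.63,-.05),z0=.019))
```

```text
[ 0.63285556 -0.0502332   0.2902483 ] (np.float32(145.64877), (np.float64(0.631), np.float64(-0.05099999999999999)))
```

tcp_steps:
  segments:
    - [0.3, -0.3, 0, 0, 1]
    - [0.5, -0.52, 0, 0, 1]
    - [0.5, -0.52, 0, 0, 1]
    - [0.5, -0.52, 0, 0, 1]
    - [0.5, -0.52, 0, 0, 1]
    - [0.5, -0.52, 0, 0, 1]
    - [0.3, -0.32, 0, 0, 1]
    - [0.15, -0.19, 0, 0, 1]
    - [0, 0, 0, 0, 1]
    - [0, 0, 0, 0, 1]

```text
clock: 18.5
position: [0.4609, 0.1108, 0.2817]
ee_rot: [2.222, 2.22, 0.0]
force: [-0.2, -0.4, -0.2]
width: 1.001
gripper_force: 0.0
```

Run:
```python
from h import *
p=shot("wrist"); s=readout.observe(); print(s["position"],rim(p,"b",(.46,.112)))
cv2.imwrite("pics/w3.png",p["image"])
```

```text
[0.46106271 0.11062076 0.28164466] (np.float32(110.89172), (np.float64(0.462), np.float64(0.11100000000000002)))
```

View pics/w3.png

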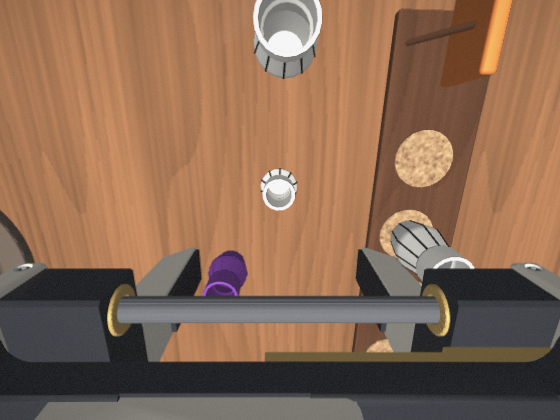

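The wrist view shows b's rim at (278,193), c beyond it at (287,30), and a standing on coaster 2 at about (430,255), with the purple look-alike clear. I pick b.

Converted, 0.035 m is 0.7, 0.03 m is 0.6.

tcp_steps:
  segments:
    - [0.01, 0, 0.5, 0, 1]
    - [0, 0, 0.7, 0, 1]
    - [0, 0, 0.7, 0, 1]
    - [0, 0, 0.7, 0, 1]
    - [0, 0, 0.6, 0, 1]
    - [0, 0, 0.34, 0, 1]
    - [0, 0, 0.16, 0, 1]
    - [0, 0, 0, 0, 1]
    - [0, 0, 0, 0, 0.2]
    - [0, 0, 0, 0, 0.2]

```text
clock: 19.55
position: [0.4609, 0.1122, 0.0977]
ee_rot: [2.221, 2.22, 0.002]
force: [-0.9, -1.2, 0.5]
width: 0.87
gripper_force: 0.0
```

tcp_steps:
  segments:
    - [0, 0, 0, 0, 0.2]
    - [0, 0, 0, 0, 0.2]
    - [0, 0, 0, 0, 0.2]
    - [0, 0, 0, 0, 0.2]
    - [0, 0, 0, 0, 0.2]
    - [0, 0, 0, 0, 0.2]
    - [0, 0, 0, 0, 0.2]
    - [0, 0, 0, 0, 0.2]

```text
clock: 20.35
position: [0.4601, 0.1122, 0.0967]
ee_rot: [2.221, 2.221, 0.0]
force: [-0.0, 0.0, -0.7]
width: 0.376
gripper_force: 25.0
```

The grip widths read 49, 44.6 and 34.6 mm against the nominal 44.8, 40 and 35.2, which isn't consistent. Before continuing I'll free-fit rim height and diameter for the two placed vases and for c.

Converted, -0.035 m is -0.7, -0.025 m is -0.5.

tcp_steps:
  segments:
    - [0, 0, 0, 0, 0.2]
    - [0, 0, -0.2, 0, 0.2]
    - [0, 0, -0.5, 0, 0.2]
    - [0, 0, -0.7, 0, 0.2]
    - [0, 0, -0.7, 0, 0.2]
    - [0, 0, -0.5, 0, 0.2]
    - [0, 0, 0, 0, 0.2]

```text
clock: 21.05
position: [0.4615, 0.113, 0.2305]
ee_rot: [2.219, 2.219, 0.008]
force: [0.5, 1.3, -1.7]
width: 0.383
gripper_force: 25.0
```

Run:
```python
from h import *
from scipy.ndimage import map_coordinates as mc
from scipy.optimize import minimize
print(readout.observe()["force"])
def prep(p): p["g"]=cv2.GaussianBlur(p["image"].min(2).astype(np.float32),(3,3),0); return p
N=[prep(shot(n)) for n in("top","scene")]
O=[dict(p) for p in N]
for p,n in zip(O,("top","scene")): p["image"]=cv2.imread(f"pics/{n}0.png"); prep(p)
cv2.imwrite("pics/s3.png",cv2.resize(N[1]["image"][120:320,140:460],None,fx=2,fy=2))
S=lambda p,q: mc(p["g"],[q[:,1],q[:,0]],order=1,mode="nearest").mean()
def f(v,P): return -sum(S(p,circ(p,v[:2],v[3]/2-.0015,v[2]))-S(p,circ(p,v[:2],v[3]/2+.003,v[2])) for p in P)
def go(n,P,g):
    r=min((minimize(f,g+np.array([a,b,c,0]),args=(P,),method="Nelder-Mead",options=dict(initial_simplex=g+np.array([a,b,c,0])+np.vstack([np.zeros(4),np.diag([.005,.005,.01,.004])]),maxiter=150)) for a in(-.005,.005) for b in(-.005,.005) for c in(-.015,0.,.015)),key=lambda r:r.fun)
    print(n,round(-r.fun,1),r.x.round(4))
go("left0",O,np.array([.467,.259,.115,.045])); go("l2_0",O,np.array([.46,.112,.07,.04])); go("r2_0",O,np.array([.433,-.092,.09,.04])); go("right0",O,np.array([.433,-.286,.11,.045]))
go("on2",N,np.array([.623,.047,.125,.045])); go("on3",N,np.array([.63,-.05,.103,.04]))
```

```text
[ 0.52205852  1.28956558 -1.69475975]
left0 195.4 [0.4666 0.2601 0.1266 0.0498]
l2_0 159.1 [0.4598 0.1122 0.0603 0.0352]
r2_0 163.0 [ 0.4324 -0.0923  0.0815  0.0405]
right0 162.6 [ 0.4333 -0.2865  0.1034  0.0451]
on2 196.3 [0.6232 0.0473 0.1235 0.0453]
on3 181.1 [ 0.6301 -0.0504  0.1014  0.0403]
```

View pics/s3.png

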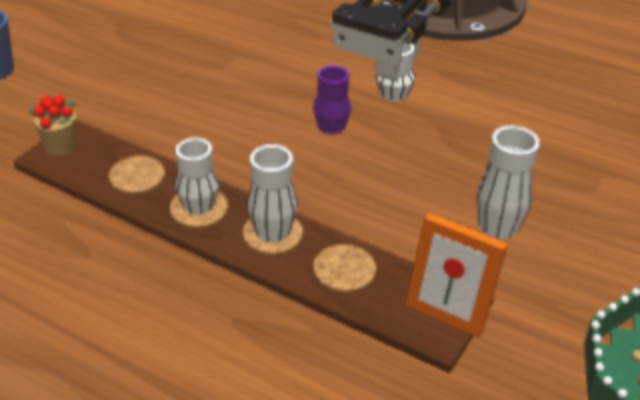

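The free fits give rim heights and diameters matching c, b, d and a to within 3 mm. Both placed vases (on2, on3) stand within 1 mm of their coaster centres, so the odd widths are a readout quirk. I carry b to coaster_4.

Converted, -0.034 m is -0.68, -0.03 m is -0.6.

tcp_steps:
  segments:
    - [-0.36, 0.22, 0, 0, 0.2]
    - [-0.6, 0.36, 0, 0, 0.2]
    - [-0.68, 0.4, 0, 0, 0.2]
    - [-0.68, 0.42, 0, 0, 0.2]
    - [-0.68, 0.42, 0, 0, 0.2]
    - [-0.68, 0.42, 0, 0, 0.2]
    - [-0.68, 0.4, 0, 0, 0.2]
    - [-0.56, 0.34, 0, 0, 0.2]
    - [-0.33, 0.2, 0, 0, 0.2]
    - [0, 0, 0, 0, 0.2]

```text
clock: 22.15
position: [0.619, -0.1539, 0.2244]
ee_rot: [-2.225, -2.216, 0.004]
force: [-0.0, -0.3, -0.1]
width: 0.38
gripper_force: 25.0
```

tcp_steps:
  segments:
    - [0, 0, 0, 0, 0.2]
    - [0, 0, 0, 0, 0.2]

```text
clock: 22.35
position: [0.6183, -0.1487, 0.226]
ee_rot: [-2.218, -2.222, 0.001]
force: [0.1, -0.5, -0.8]
width: 0.379
gripper_force: 25.0
```

Run:
```python
from h import *
p=shot("wrist"); s=readout.observe(); z=s["position"][2]-.0967; print(s["position"],z,rim(p,"b",s["position"][:2],z0=z))
```

```text
[ 0.6184806  -0.14870506  0.22633475] 0.1296347541345702 (np.float32(95.85945), (np.float64(0.6184806024710373), np.float64(-0.1487050589171714)))
```

Converted, 0.025 m is 0.5, 0.02 m is 0.4.

tcp_steps:
  segments:
    - [0, 0.016, 0.3, 0, 0.2]
    - [0, 0, 0.5, 0, 0.2]
    - [0, 0, 0.5, 0, 0.2]
    - [0, 0, 0.4, 0, 0.2]
    - [0, 0, 0.2, 0, 0.2]
    - [0, 0, 0.12, 0, 0.2]
    - [0, 0, 0.08, 0, 0.2]
    - [0, 0, 0.04, 0, 0.2]
    - [0, 0, 0, 0, 0.2]
    - [0, 0, 0, 0, 0.2]

```text
clock: 23.4
position: [0.6202, -0.1504, 0.1204]
ee_rot: [2.221, 2.221, 0.001]
force: [0.4, -0.5, -1.2]
width: 0.38
gripper_force: 25.0
```

tcp_steps:
  segments:
    - [0, 0, 0, 0, 0.2]

```text
clock: 23.5
position: [0.6201, -0.1504, 0.1203]
ee_rot: [2.221, 2.221, 0.001]
force: [0.5, 0.1, -0.7]
width: 0.379
gripper_force: 25.0
```

Converted, 0.001 m is 0.02.

tcp_steps:
  segments:
    - [0, 0, 0.02, 0, 0.2]
    - [0, 0, 0.02, 0, 0.2]
    - [0, 0, 0.02, 0, 0.2]
    - [0, 0, 0, 0, 0.2]
    - [0, 0, 0, 0, 0.2]

```text
clock: 24.0
position: [0.6198, -0.1503, 0.1167]
ee_rot: [-2.221, -2.221, 0.0]
force: [-0.2, -0.5, 0.2]
width: 0.382
gripper_force: 25.0
```

tcp_steps:
  segments:
    - [0, 0, 0.02, 0, 0.2]
    - [0, 0, 0, 0, 0.2]
    - [0, 0, 0, 0, 0.2]

```text
clock: 24.3
position: [0.62, -0.1503, 0.1158]
ee_rot: [2.221, 2.221, 0.0]
force: [0.5, -0.4, -0.2]
width: 0.382
gripper_force: 25.0
```

tcp_steps:
  segments:
    - [0, 0, 0.014, 0, 0.2]
    - [0, 0, 0, 0, 0.2]
    - [0, 0, 0, 0, 0.2]

```text
clock: 24.6
position: [0.62, -0.1503, 0.1157]
ee_rot: [2.221, 2.221, 0.0]
force: [-1.0, -0.6, 5.3]
width: 0.381
gripper_force: 25.0
```

Converted, -0.04 m is -0.8, -0.025 m is -0.5.

tcp_steps:
  segments:
    - [0, 0, 0, 0, 0.42]
    - [0, 0, 0, 0, 0.5]
    - [0, 0, 0, 0, 0.7]
    - [0, 0, 0, 0, 1]
    - [0, 0, 0, 0, 1]
    - [0, 0, 0, 0, 1]
    - [0, 0, 0, 0, 1]
    - [0, 0, -0.5, 0, 1]
    - [0, 0, -0.8, 0, 1]
    - [0, 0, -0.8, 0, 1]

```text
clock: 25.6
position: [0.6194, -0.1502, 0.2207]
ee_rot: [-2.22, -2.221, 0.001]
force: [-0.2, 0.3, -0.0]
width: 1.0
gripper_force: 0.0
```

tcp_steps:
  segments:
    - [0, 0, -0.8, 0, 1]
    - [0, 0, -0.8, 0, 1]
    - [0, 0, 0, 0, 1]

```text
clock: 25.9
position: [0.6222, -0.15, 0.3064]
ee_rot: [2.216, 2.216, 0.009]
force: [0.0, 0.4, 0.1]
width: 1.002
gripper_force: 0.0
```

Run:
```python
from h import *
p=shot("wrist"); s=readout.observe(); print(s["position"],rim(p,"b",(.62,-.15),z0=.019))
```

```text
[ 0.62116131 -0.15019637  0.30332434] (np.float32(116.06399), (np.float64(0.621), np.float64(-0.15099999999999997)))
```

tcp_steps:
  segments:
    - [0.4, -0.15, 0, 0, 1]
    - [0.9, -0.34, 0, 0, 1]
    - [0.9, -0.34, 0, 0, 1]
    - [0.9, -0.34, 0, 0, 1]
    - [0.9, -0.34, 0, 0, 1]
    - [0.9, -0.34, 0, 0, 1]
    - [0.9, -0.34, 0, 0, 1]
    - [0.9, -0.34, 0, 0, 1]
    - [0.9, -0.34, 0, 0, 1]
    - [0.6, -0.2, 0, 0, 1]

```text
clock: 26.95
position: [0.4639, 0.2627, 0.2992]
ee_rot: [-2.217, -2.224, 0.001]
force: [0.4, -0.1, 0.4]
width: 1.001
gripper_force: 0.0
```

tcp_steps:
  segments:
    - [0, 0, 0, 0, 1]
    - [0, 0, 0, 0, 1]
    - [0, 0, 0, 0, 1]

```text
clock: 27.25
position: [0.4668, 0.2582, 0.2992]
ee_rot: [2.223, 2.219, -0.003]
force: [0.3, 0.9, -0.2]
width: 0.997
gripper_force: 0.0
```

Run:
```python
from h import *
p=shot("wrist"); s=readout.observe(); print(s["position"],rim(p,"c",(.467,.26)))
```

```text
[0.46701315 0.25803068 0.29938873] (np.float32(130.70361), (np.float64(0.468), np.float64(0.26)))
```

Converted, 0.035 m is 0.7, 0.025 m is 0.5.

tcp_steps:
  segments:
    - [0.02, 0.01, 0.5, 0, 1]
    - [0, 0, 0.7, 0, 1]
    - [0, 0, 0.7, 0, 1]
    - [0, 0, 0.5, 0, 1]
    - [0, 0, 0.24, 0, 1]
    - [0, 0, 0.1, 0, 1]
    - [0, 0, 0, 0, 1]
    - [0, 0, 0, 0, 0.3]
    - [0, 0, 0, 0, 0.3]
    - [0, 0, 0, 0, 0.3]

```text
clock: 28.3
position: [0.4673, 0.2609, 0.1639]
ee_rot: [2.221, 2.221, 0.002]
force: [0.5, 0.3, 0.0]
width: 0.788
gripper_force: 0.0
```

tcp_steps:
  segments:
    - [0, 0, 0, 0, 0.3]
    - [0, 0, 0, 0, 0.3]
    - [0, 0, 0, 0, 0.3]
    - [0, 0, 0, 0, 0.3]
    - [0, 0, 0, 0, 0.3]

```text
clock: 28.8
position: [0.4672, 0.2608, 0.1632]
ee_rot: [2.221, 2.221, 0.001]
force: [0.7, -0.3, 3.0]
width: 0.585
gripper_force: 25.0
```

Converted, -0.035 m is -0.7, -0.025 m is -0.5.

tcp_steps:
  segments:
    - [0, 0, -0.2, 0, 0.3]
    - [0, 0, -0.5, 0, 0.3]
    - [0, 0, -0.7, 0, 0.3]
    - [0, 0, -0.7, 0, 0.3]
    - [0, 0, -0.4, 0, 0.3]
    - [0, 0, 0, 0, 0.3]

```text
clock: 29.4
position: [0.4674, 0.2617, 0.2911]
ee_rot: [2.221, 2.221, 0.007]
force: [0.9, 0.2, -2.7]
width: 0.583
gripper_force: 24.8
```

tcp_steps:
  segments:
    - [-0.18, 0.25, 0, 0, 0.3]
    - [-0.34, 0.48, 0, 0, 0.3]
    - [-0.36, 0.5, 0, 0, 0.3]
    - [-0.36, 0.5, 0, 0, 0.3]
    - [-0.36, 0.5, 0, 0, 0.3]
    - [-0.34, 0.48, 0, 0, 0.3]
    - [-0.26, 0.36, 0, 0, 0.3]
    - [-0.15, 0.21, 0, 0, 0.3]
    - [0, 0, 0, 0, 0.3]
    - [0, 0, 0, 0, 0.3]

```text
clock: 30.4
position: [0.63, 0.1437, 0.2871]
ee_rot: [-2.22, -2.221, 0.002]
force: [0.4, 1.7, -1.7]
width: 0.587
gripper_force: 24.8
```

tcp_steps:
  segments:
    - [0, 0, 0, 0, 0.3]
    - [0, 0, 0, 0, 0.3]

```text
clock: 30.6
position: [0.63, 0.1443, 0.2882]
ee_rot: [-2.219, -2.223, -0.0]
force: [-0.7, 1.0, -2.4]
width: 0.584
gripper_force: 24.8
```

Run:
```python
from h import *
p=shot("wrist"); s=readout.observe(); z=s["position"][2]-.1632; print(s["position"],s["width"],z,rim(p,"c",s["position"][:2],z0=z))
```

```text
[0.63020978 0.14410294 0.28829021] 0.5856069495543266 0.12509020999633697 (np.float32(117.78059), (np.float64(0.6302097783349335), np.float64(0.14410294336217275)))
```

tcp_steps:
  segments:
    - [-0.02, 0.01, 0.3, 0, 0.3]
    - [0, 0, 0.5, 0, 0.3]
    - [0, 0, 0.5, 0, 0.3]
    - [0, 0, 0.4, 0, 0.3]
    - [0, 0, 0.18, 0, 0.3]
    - [0, 0, 0.1, 0, 0.3]
    - [0, 0, 0.06, 0, 0.3]
    - [0, 0, 0, 0, 0.3]
    - [0, 0, 0, 0, 0.3]
    - [0, 0, 0, 0, 0.3]

```text
clock: 31.65
position: [0.6317, 0.1423, 0.1868]
ee_rot: [2.221, 2.221, 0.002]
force: [0.2, 0.6, -2.6]
width: 0.586
gripper_force: 24.8
```

tcp_steps:
  segments:
    - [0, 0, 0, 0, 0.3]

```text
clock: 31.75
position: [0.6316, 0.1423, 0.1866]
ee_rot: [2.221, 2.221, 0.001]
force: [1.0, -0.5, -1.5]
width: 0.586
gripper_force: 24.8
```

Converted, 0.001 m is 0.02, 0.0005 m is 0.01.

tcp_steps:
  segments:
    - [0.01, 0, 0.02, 0, 0.3]
    - [0, 0, 0.02, 0, 0.3]
    - [0, 0, 0.02, 0, 0.3]
    - [0, 0, 0, 0, 0.3]
    - [0, 0, 0, 0, 0.3]

```text
clock: 32.25
position: [0.6314, 0.1427, 0.1829]
ee_rot: [-2.221, -2.221, 0.0]
force: [0.8, -0.0, -2.6]
width: 0.59
gripper_force: 24.8
```

tcp_steps:
  segments:
    - [0, 0, 0.02, 0, 0.3]
    - [0, 0, 0, 0, 0.3]
    - [0, 0, 0, 0, 0.3]

```text
clock: 32.55
position: [0.6315, 0.1428, 0.1823]
ee_rot: [2.221, 2.221, 0.001]
force: [-0.4, 0.7, 0.7]
width: 0.583
gripper_force: 24.9
```

tcp_steps:
  segments:
    - [0, 0, 0.014, 0, 0.3]
    - [0, 0, 0, 0, 0.3]
    - [0, 0, 0, 0, 0.3]

```text
clock: 32.85
position: [0.6316, 0.1428, 0.1822]
ee_rot: [2.221, 2.221, 0.001]
force: [-1.6, -1.3, 5.0]
width: 0.581
gripper_force: 25.1
```

Contact is made. I release, rise, back away toward the robot and check.

Converted, -0.04 m is -0.8, -0.03 m is -0.6.

tcp_steps:
  segments:
    - [0, 0, 0, 0, 0.63]
    - [0, 0, 0, 0, 0.7]
    - [0, 0, 0, 0, 0.85]
    - [0, 0, 0, 0, 1]
    - [0, 0, 0, 0, 1]
    - [0, 0, 0, 0, 1]
    - [0, 0, -0.5, 0, 1]
    - [0, 0, -0.8, 0, 1]
    - [0, 0, -0.8, 0, 1]
    - [0, 0, -0.6, 0, 1]

```text
clock: 33.85
position: [0.6316, 0.1431, 0.319]
ee_rot: [2.221, 2.221, 0.003]
force: [1.2, 0.1, -0.4]
width: 1.0
gripper_force: 0.0
```

tcp_steps:
  segments:
    - [0, -0.8, 0, 0, 1]
    - [0, -0.9, 0, 0, 1]
    - [0, -0.9, 0, 0, 1]
    - [0, -0.9, 0, 0, 1]
    - [0, -0.6, 0, 0, 1]
    - [0, 0, 0, 0, 1]
    - [0, 0, 0, 0, 1]
    - [0, 0, 0, 0, 1]

```text
clock: 34.65
position: [0.4275, 0.1426, 0.3165]
ee_rot: [2.222, 2.22, 0.001]
force: [0.3, -0.1, -0.1]
width: 0.999
gripper_force: 0.0
```

Run:
```python
from h import *
s=readout.observe(); print(s["clock"],s["position"])
p=shot("top")
for k,c in dict(c=(.631,.143),a=(.623,.047),d=(.63,-.05),b=(.62,-.15)).items(): print(k,rim(p,k,c,z0=.019,w=.012))
q=shot("scene")["image"][120:320,140:440]; o=np.vstack([cv2.resize(q,(600,400)),cv2.resize(p["image"][150:225,135:435],(600,150))]); cv2.imwrite("pics/end.png",o)
```

```text
34.65 [0.42748309 0.14260758 0.31650033]
c (np.float32(126.61336), (np.float64(0.631), np.float64(0.141)))
a (np.float32(122.22351), (np.float64(0.623), np.float64(0.047000000000000014)))
d (np.float32(113.46342), (np.float64(0.63), np.float64(-0.05099999999999999)))
b (np.float32(102.19485), (np.float64(0.619), np.float64(-0.152)))
```

View pics/end.png

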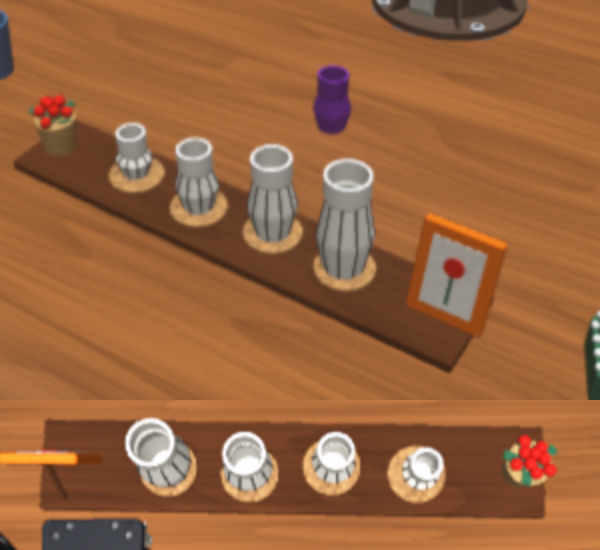

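All four vases stand upright, centred on their coasters to within about 2 mm. They run in descending height from the frame (right in the scene view) to the berry pot, and the arm is clear.

```bash
python3 -c "
from cell import workorder; print(workorder.sign_off())"
```

```text
the job is handed in; nothing more can be done
None
```

The job is handed in: all four vases stand upright within about 2 mm of their coaster centres, tallest next to the orange frame down to shortest next to the berry pot, with none knocked over, at about 35 s of the 106 s allowed.

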